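Zero the tilt gauge and wedge up the praline tray

TASK

With the blue stylus from the holder, press the red recessed zero button of the tray's yellow tilt gauge all the way down while the tray lies flat, then stand the stylus back in its holder. Next grip the orange wedge by its upright grip and slide it flat along the counter, thin end first and square to the edge, under the middle of the tray's front edge until that edge just lifts off the base, by about 4 mm. Finish there, still holding the wedge with the tray resting on it; do not tip the tray up further, and leave the gift box, jar and bowl where they are.

Things in the scene. Friction and masses are not known exactly. Their poses are not given: they have to be found in the camera images.
- stand: Dark steel base of the praline tray, fixed on the counter. Origin on the counter under the tray's middle; +x points from the tray's front edge to its rear hinge, +y left. Two side rails (30 wide, 12 high, at y = +120 and -120, x -90 to 110) carry the tray; between them, from the front back to a cross bar at x = 80, the 12 high space under the tray is open, bare counter.
- tray: Black tray, white rims, fixed chocolates, 220 deep (x) x 300 wide (y), hinged at its rear: only the front swings up. Origin in the middle of the underside, 12 above the counter over the stand's origin when flat; front edge at x = -110, hinge line (along y) at x = +110, z = 0. Axes as the stand's when flat; x dips as the front rises. Top 24 above the underside. Lifting the front takes 3 to 6 N.
- tray_lip (a point): Middle of the underside of the tray's front edge, a white round bar of 8 diameter across the full width (stand x = -110, y = 0). 12 above the counter when the tray rests on its base; its height above 12 is the lift.
- zero_button: Red spring button, 11.6 diameter, in a 15 wide round well in the top of the yellow tilt gauge (56 x 50 x 36 high, fixed on the tray near its front left corner, top 54 above the counter). Origin: middle of the button's top, 4 below the gauge's top, at tray (-68, 112, 38) unpressed. Travel 5 straight down, from 1.5 N to 4.5 N fully down; springs back.
- stylus: Stylus standing tip down in the holder, 122 long, 50 g. Origin at the end of the tip, z up along it. Steel tip 6 diameter for the lowest 20, then a cone to a 12 diameter shank, a brass collar 26 diameter from 40 to 44 that rests on the holder's top, and a square blue handle 14 x 14 (faces along its x and y) from 44 to 122.
- holder: Dark wooden block 60 x 60 x 50 high, fixed on the counter, with an 18 wide round hole 45 deep down its middle, open at the top. Origin in the middle of its underside. The stylus in it has its tip 10 above the counter.
- wedge: Orange wedge on the counter, 115 long (x) x 30 wide (y), 100 g. Origin in the middle of its underside; +x points to the thin end. Ramp from 3 high at x = +57.5 to 24 high at x = -32.5; behind it an upright grip block 25 (x) x 30 (y) x 65 high, middle at x = -45. The tray's edge meets the ramp 39 from the thin end and is lifted 4 at 56 from it.
- wedge_tip (a point): Middle of the lower edge of the wedge's thin end (wedge x = +57.5, y = 0, z = 0).
- gift_box: Brown striped gift carton with a ribbon, 100 x 60 x 50 high; bystander. Origin under its middle.
- jar: Amber jar with a brass cap, 64 diameter, 85 high; bystander. Origin under its middle.
- bowl: White bowl, 90 diameter, 40 high; bystander. Origin under its middle.
Things that resemble listed ones, but are neither listed nor needed, are in the scene too. What is meant by the wedge is not turquoise, and is the smaller of those in its own colour.

How it is judged:
By the outcome, as a careful person would: the job done as asked, in the order asked, and still so for the second after the job is handed in, while the arm keeps its last pose, push and grip.
It also fails if it takes over 64 s, if anything falls off the work surface, if the arm or the gripper's body presses on something with over 40 N, if the wrist force passes 120 N, or if a joint passes its speed limit or range.

ROBOT

A 6-joint arm with a two-finger parallel gripper is mounted at the origin on the work surface. World frame = base frame: x ahead of the robot, y to its left, z up, the work surface at z = 0. Lengths are in m, angles in rad, forces in N, time in s.
With the tool pointing down it reaches from about 0.35 to 0.925 m from the base axis. Payload 6.4 kg.
Tool frame: the origin (TCP) lies midway between the tips of the shut fingers; the grasp point (between the pads) lies 19 mm behind it; z points along the fingers, y is the line along which they close (so a half turn about z gives the same grasp; the last joint's range is limited). The gripper opens to 94 mm and grips with 3 to 60 N. Pads are 16 mm wide; open, the fingers measure 119 mm over their backs; the gripper's body (75 mm by 177 mm) begins 78 mm behind the grasp point.
Start: joints at [1.099, 0.245, 1.558, -0, 1.339, -0.174], TCP at [0.191, 0.621, 0.205] pointing down, gripper open.
Joint ranges: [-3.13, 3.13], [-1.02, 2.26], [0.13, 2.54], [-0.95, 4.09], [0.21, 2.88], [-2.74, 2.74]. Speed limits (rad/s): [2.57, 2.57, 3.14, 3.14, 3.14, 3.14].

INTERFACE

Orientations are given as a 3x3 rotation matrix whose columns are the frame's x, y, z axes.
In Python, from plant import read_state, get_image, sign_off gives the robot as it stands.
- The arm moves only by the tool apply_moves, never from a script. Its argument "series" is a list of rows, each a list of 2 entries, a list of its own where there are three numbers: the shift along the tool's x, y, z in m, then the turn, a rotation vector about the tool's x, y, z in degrees. In form: [[[tx, ty, tz], [rx, ry, rz]], ...]. A call has 1 to 10 rows; each row shifts and turns the commanded pose from where the row before left it, along the tool's axes as they then stand; what a row does not reach is not made up. A row lasts 1/10 s, in which the tool goes at most 50 mm and 8.59 degrees, less where a joint would pass 70% of its speed; a pose out of reach is approached as far as the arm can. A call is refused whole if a number of a shift passes 0.05 or a number of a turn 8.59, either way. A call with a gripper value outside its range is refused whole. "hand" is the finger opening in m, from 0 to 0.094, set as the call begins (left out, the last holds). The fingers move at their own pace and stop on an object; the grip force is fixed at half the most. Time passes only in rows, so rows that do not move let the fingers close. It gives the time, the measured TCP pose, the force, the opening and the grip force at its end, in the units of the state.
- read_state(): the state, without advancing time (a new reading comes with each control period).
- get_image(name): name is "scene" or "top" or "wrist"; returns a dict with "img" (420x560x3 uint8, red, green, blue), "depth" (420x560 float32, m along the optical axis (not along the pixel's ray), 0 where there is no reading), "mtx" (3x3 intrinsics, pixels), "R" (3x3) and "t" (3): a world point X has camera coordinates R X + t. Camera axes: x right, y down, z forward; pixel columns grow to the right and rows downward; lengths in m; the calibration is good to about 2 mm. The wrist camera is an equidistant fisheye: a pixel r from the principal point sees the ray r / f radians off the axis. A picture is of the moment at which its call begins.
- sign_off(): hands the job in; it is judged then, once.
The state is a dict: "t": time; "joints": joint angles; "qvel": joint speeds; "tau": joint torques, N m; "ee_pos": TCP position; "tool_rot": TCP orientation; "force": force on the tool from outside, world axes, zero at the start; "torque": the same for the moment, N m; "opening": finger opening in m; "gripper_force": force on a finger pad.
Only numpy, scipy, OpenCV 4.12 (cv2) and the standard library are available. Lean on these libraries where they do the work, as an engineer would, in place of code of your own. Each camera call takes 0.05 s, during which the arm holds its last target. There are 200 camera calls.

## Working session

There is one attempt and no reset: what is moved stays moved. The work goes in short steps, Python scripts to look and compute and a tool call to move; the robot and the scene stay as the last step left them, time stands still between calls to the robot, and variables do not carry over. Pictures are saved under pics/ and viewed, at most 10 in all, crops included, and the job is handed in when it is done.

Besides the shell and the picture viewer there is one more tool, called as a command line: name --argument value ..., lists and objects as JSON in quotes. apply_moves: Moves the arm, as the interface text tells. Its arguments: {"type":"object","properties":{"series":{"type":"array"},"hand":{"type":"number"}},"required":["series"]}

```bash
mkdir -p pics; ls
cat > h.py <<'E'
import numpy as np, cv2
from plant import read_state, get_image, sign_off
def grab(n,save=None):
    d=get_image(n); np.savez(''+(save or n)+'.npz',**{k:d[k] for k in('img','depth','mtx','R','t')})
    if save: cv2.imwrite(f'pics/{save}.png',d['img'][:,:,::-1])
    return d
def load(s): return dict(np.load(''+s+'.npz'))
def pts(d):
    K=d['mtx'];h,w=d['depth'].shape;u,v=np.meshgrid(np.arange(w),np.arange(h));z=d['depth']
    c=np.stack([(u-K[0,2])/K[0,0]*z,(v-K[1,2])/K[1,1]*z,z],-1)
    return (c-d['t'])@d['R']
def ray(d,uv):
    K=d['mtx'];c=np.array([(uv[0]-K[0,2])/K[0,0],(uv[1]-K[1,2])/K[1,1],1]);return -d['R'].T@d['t'],d['R'].T@c
def onplane(d,uv,z):
    o,r=ray(d,uv);return o+r*(z-o[2])/r[2]
E
python3 - <<'E'
from h import *
s=read_state();print({k:np.round(v,3).tolist() for k,v in s.items()})
a=grab('scene','scene0');b=grab('top','top0')
for d in(a,b):print(d['mtx'].round(1).tolist(),(-d['R'].T@d['t']).round(3),d['R'].round(2).tolist())
cv2.imwrite('pics/both.png',cv2.resize(np.vstack([a['img'],b['img']])[:,:,::-1],None,fx=.7,fy=.7))
E
```

```text
pics
{'t': 0.0, 'joints': [1.099, 0.246, 1.559, 0.0, 1.339, -0.174], 'qvel': [-0.001, -0.001, -0.001, 0.001, 0.0, -0.0], 'tau': [-0.002, -41.586, -31.458, 0.068, 0.034, -0.0], 'ee_pos': [0.19, 0.621, 0.204], 'tool_rot': [[-0.956, 0.293, -0.001], [0.293, 0.956, -0.002], [0.0, -0.002, -1.0]], 'force': [0.513, -0.207, 0.365], 'torque': [0.002, 0.031, 0.061], 'gripper_force': 0.0, 'opening': 0.094}
[[444.2, 0.0, 274.0], [0.0, 444.2, 214.1], [0.0, 0.0, 1.0]] [1.288 0.499 0.679] [[-0.57, 0.82, 0.0], [0.45, 0.31, -0.84], [-0.69, -0.47, -0.55]]
[[428.9, 0.0, 281.1], [0.0, 428.9, 202.6], [0.0, 0.0, 1.0]] [ 0.255 -0.044  1.402] [[0.02, -1.0, -0.0], [-0.98, -0.02, -0.2], [0.2, 0.01, -0.98]]
```

View pics/top0.png

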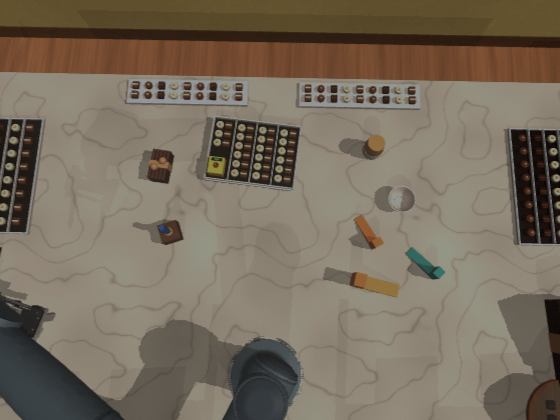

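View pics/scene0.png

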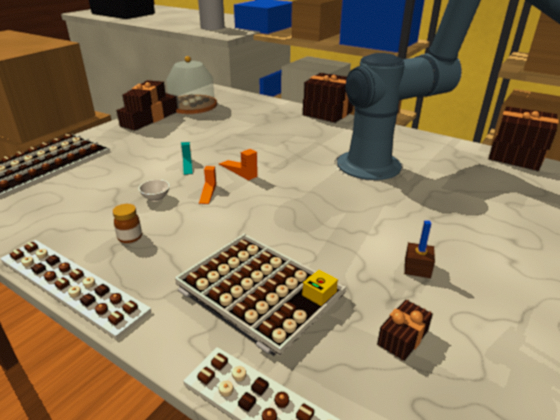

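The top view shows the tray at (253,152) with the gauge at (216,165), and the holder with the stylus at (170,232). The bowl is at (400,198) and the jar at (374,147).

There are three wedge candidates in the top view: small orange (368,231), large orange (375,284) and turquoise (425,263). The small orange one at (368,231) fits, because it isn't turquoise and is the smaller of the two orange ones. I'll confirm that in a crop and measure.

Run:
```python
from h import *
b=load('top0');a=load('scene0')
cv2.imwrite('pics/crop1.png',np.hstack([cv2.resize(b['img'][180:310,310:460],(480,416),interpolation=2),cv2.resize(a['img'][130:220,160:270],(300,416))])[:,:,::-1])
for n,d in(('top',b),('scene',a)):
    P=pts(d);hsv=cv2.cvtColor(d['img'],cv2.COLOR_RGB2HSV)
    for nm,lo,hi in(('orange',(4,150,90),(16,255,255)),('yellow',(22,150,90),(34,255,255)),('blue',(105,150,80),(130,255,255)),('turq',(80,120,60),(98,255,255))):
        m=cv2.inRange(hsv,lo,hi);k,l,st,ce=cv2.connectedComponentsWithStats(m)
        for i in range(1,k):
            if st[i,4]<25: continue
            q=P[(l==i)&(d['depth']>0)]
            if len(q)==0 or abs(q[:,1].mean())>.7 or q[:,0].mean()<.2 or q[:,0].mean()>1: continue
            print(n,nm,ce[i].round(0),st[i,4],'min',np.percentile(q,3,axis=0).round(3),'max',np.percentile(q,97,axis=0).round(3),'med',np.median(q,0).round(3))
```

```text
top orange [368. 232.] 295 min [ 0.404 -0.347  0.002] max [ 0.496 -0.287  0.068] med [ 0.448 -0.317  0.016]
top orange [360. 280.] 156 min [ 0.274 -0.296  0.071] max [ 0.31  -0.262  0.092] med [ 0.292 -0.279  0.088]
top turq [418. 258.] 172 min [ 0.346 -0.511  0.001] max [ 0.394 -0.452  0.021] med [ 0.368 -0.478  0.011]
top turq [438. 272.] 70 min [ 0.31  -0.537  0.059] max [ 0.334 -0.512  0.07 ] med [ 0.322 -0.525  0.064]
scene orange [244. 165.] 648 min [ 0.26  -0.401  0.003] max [ 0.318 -0.26   0.087] med [ 0.302 -0.279  0.03 ]
scene orange [208. 185.] 419 min [ 0.401 -0.345  0.001] max [ 0.498 -0.286  0.064] med [ 0.43  -0.323  0.018]
scene orange [123. 224.] 152 min [ 0.734 -0.344  0.045] max [ 0.762 -0.309  0.07 ] med [ 0.753 -0.32   0.058]
scene orange [412. 246.] 38 min [0.411 0.287 0.047] max [0.432 0.307 0.052] med [0.422 0.298 0.049]
scene orange [430. 249.] 25 min [0.401 0.33  0.048] max [0.422 0.345 0.052] med [0.411 0.337 0.049]
scene orange [ 63. 266.] 33 min [ 0.904 -0.351  0.023] max [ 0.921 -0.334  0.028] med [ 0.914 -0.342  0.025]
scene orange [ 48. 274.] 34 min [ 
[... 520 characters left out ...]
2 min [0.906 0.248 0.024] max [0.921 0.26  0.029] med [0.913 0.254 0.026]
scene orange [164. 412.] 124 min [ 0.714 -0.352 -0.757] max [ 0.779 -0.327 -0.746] med [ 0.746 -0.34  -0.752]
scene orange [174. 414.] 49 min [ 0.711 -0.316 -0.756] max [ 0.758 -0.278 -0.746] med [ 0.729 -0.307 -0.751]
scene orange [267. 414.] 69 min [0.942 0.247 0.024] max [0.957 0.26  0.03 ] med [0.95  0.254 0.026]
scene yellow [320. 287.] 784 min [0.627 0.156 0.02 ] max [0.685 0.208 0.055] med [0.666 0.188 0.051]
scene blue [424. 236.] 179 min [0.432 0.317 0.061] max [0.443 0.328 0.132] med [0.439 0.323 0.099]
scene turq [186. 158.] 255 min [ 0.317 -0.532  0.002] max [ 0.39  -0.455  0.064] med [ 0.34  -0.506  0.019]
```

View pics/crop1.png

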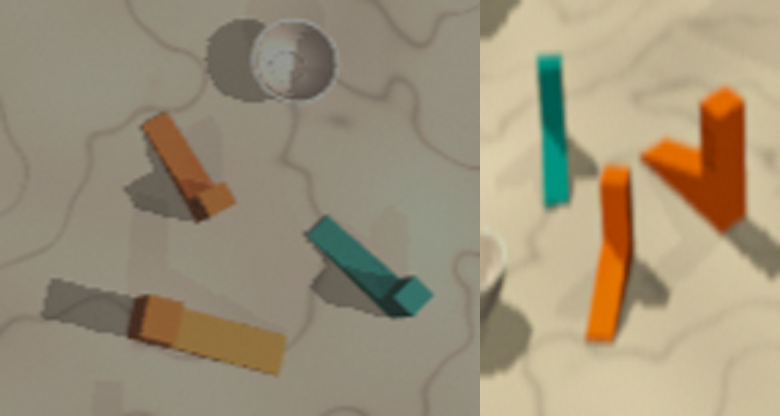

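The crop shows one small orange wedge with its grip at the lower right and its thin end at the upper left, a larger orange wedge and a turquoise one. The small orange one is the wedge meant: its extents are about 115 mm and 66 mm high. Next I'll go to the stylus.

apply_moves --series '[[[-0.03,-0.02,-0.003],[0,0,0]],[[-0.03,-0.02,-0.003],[0,0,0]],[[-0.03,-0.02,-0.003],[0,0,0]],[[-0.03,-0.02,-0.003],[0,0,0]],[[-0.03,-0.02,-0.003],[0,0,0]],[[-0.03,-0.02,-0.003],[0,0,0]],[[-0.03,-0.02,-0.003],[0,0,0]],[[-0.03,-0.02,-0.003],[0,0,0]],[[-0.03,-0.02,-0.003],[0,0,0]],[[-0.025,-0.014,-0.003],[0,0,0]]]'

```text
t: 1.1
ee_pos: [0.4165, 0.3477, 0.2351]
tool_rot: [[-0.956, 0.294, -0.001], [0.294, 0.956, -0.001], [0.0, -0.001, -1.0]]
force: [0.4, -0.1, -0.2]
opening: 0.0943
gripper_force: 0.0
```

Run:
```python
from h import *
s=read_state();print(s['t'],s['ee_pos'].round(4) if hasattr(s['ee_pos'],'round') else s['ee_pos'],s['qvel'])
d=grab('wrist','w1');print(d['mtx'].round(1).tolist(),(-d['R'].T@d['t']).round(3),d['R'].round(3).tolist())
```

```text
1.1 [0.4165 0.3477 0.2351] [-0.51320384  0.01039798 -0.06936892  0.00788866  0.05293139 -0.51029934]
[[325.2, 0.0, 279.0], [0.0, 325.2, 207.9], [0.0, 0.0, 1.0]] [0.342 0.371 0.414] [[0.293, 0.956, -0.001], [0.921, -0.282, 0.269], [0.257, -0.08, -0.963]]
```

View pics/w1.png

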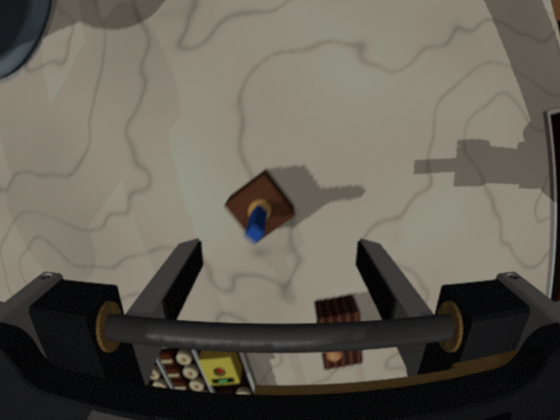

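The wrist view shows the holder at about (260,208), with the blue handle top at (256,235), and the gauge at (220,368). Next I'll get the stylus axis and yaw, the holder pose, and the gauge, tray and button.

```bash
cat >> h.py <<'E'
def wray(d,uv):
    K=d['mtx'];uv=np.asarray(uv,float).reshape(-1,2);p=(uv-K[:2,2])/K[0,0];r=np.linalg.norm(p,axis=1)+1e-9
    c=np.c_[p/r[:,None]*np.sin(r)[:,None],np.cos(r)];return -d['R'].T@d['t'],c@d['R']
def wplane(d,uv,z):
    o,r=wray(d,uv);return o+r*((z-o[2])/r[:,2])[:,None]
def wpts(d):
    h,w=d['depth'].shape;u,v=np.meshgrid(np.arange(w),np.arange(h));o,r=wray(d,np.c_[u.ravel(),v.ravel()])
    return (o+r*(d['depth'].ravel()/(r@d['R'][2]))[:,None]).reshape(h,w,3)
def hsv(d): return cv2.cvtColor(d['img'],cv2.COLOR_RGB2HSV)
def rect(q): # min-area rect in mm of xy points
    (c,s,a)=cv2.minAreaRect((q[:,:2]*1000).astype(np.float32)); return np.round(c,1),np.round(s,1),round(a,1)
E
python3 - <<'E'
from h import *
d=grab('wrist','w2');P=wpts(d);H=hsv(d)
print(read_state()['ee_pos'],np.abs(read_state()['qvel']).max())
mb=cv2.inRange(H,(105,150,50),(130,255,255))>0
q=P[mb];print('blue',len(q),q.min(0).round(3),q.max(0).round(3));z=np.percentile(q[:,2],95)
t=q[q[:,2]>z-.004];print('top',rect(t),len(t),np.median(t[:,2]))
for zz in (.06,.08,.1,.12): 
    w=q[abs(q[:,2]-zz)<.01]; print(zz,w.mean(0).round(4) if len(w) else 0)
u=np.arange(560)[None,:]*np.ones((420,1));v=np.arange(420)[:,None]*np.ones((1,560))
m=(abs(P[...,2]-.05)<.006)&(np.hypot(P[...,0]-.43,P[...,1]-.32)<.06)&~mb
q=P[m];print('holder',rect(q),len(q),np.median(q[:,2]))
m=cv2.inRange(H,(22,150,60),(34,255,255))>0
q=P[m&(P[...,2]>.02)&(P[...,2]<.08)];t=q[q[:,2]>.045];print('gauge',rect(t),np.median(t[:,2]),len(t))
s=load('scene0');Ps=pts(s);ms=(cv2.inRange(hsv(s),(105,150,60),(130,255,255))>0)&(abs(Ps[...,0]-.43)<.05)&(abs(Ps[...,1]-.32)<.05)
q=Ps[ms];print('scene blue',q.mean(0),rect(q));tp=np.argwhere(ms);print(tp.min(0),tp.max(0))
mh=(abs(Ps[...,2]-.05)<.004)&(np.hypot(Ps[...,0]-.43,Ps[...,1]-.32)<.06)&~ms;print('scene holder',rect(Ps[mh]),np.median(Ps[mh][:,2]))
my=(cv2.inRange(hsv(s),(22,150,60),(34,255,255))>0)&(Ps[...,2]>.048)&(Ps[...,2]<.06)&(Ps[...,0]<.8)&(Ps[...,0]>.5);print('scene gauge',rect(Ps[my]),np.median(Ps[my][:,2]))
mr=cv2.inRange(hsv(s),(0,150,60),(4,255,255))>0;mr&=(np.hypot(Ps[...,0]-.66,Ps[...,1]-.18)<.05);print('red',np.argwhere(mr).mean(0),mr.sum(),Ps[mr].mean(0) if mr.any() else 0)
cv2.imwrite('pics/c2.png',np.hstack([cv2.resize(d['img'][160:260,210:310],(400,400),interpolation=2),cv2.resize(s['img'][210:310,290:390],(400,400),interpolation=2)])[:,:,::-1])
E
```

```text
[0.41763062 0.34736981 0.23552992] 0.05816551643322855
blue 306 [0.344 0.313 0.068] [0.441 0.369 0.415]
top (array([394.2, 345.8]), array([ 15.5, 108.9]), 56.7) 205 0.13193610530860483
0.06 [0.4261 0.318  0.069 ]
0.08 [0.4259 0.3184 0.0803]
0.1 [0.4261 0.3181 0.0998]
0.12 [0.4264 0.318  0.1203]
holder (array([433.6, 319.7]), array([60.5, 60.7]), 18.4) 1987 0.05005980285892264
gauge (array([654.6, 182. ]), array([49.1, 58.7]), 85.5) 0.054042416986023495 800
scene blue [0.43879209 0.32263668 0.09855464] (array([435.6, 320.7]), array([15.5, 14. ]), 33.3)
[221 419] [250 430]
scene holder (array([433.3, 320.7]), array([66. , 59.8]), 20.4) 0.049630895466346664
scene gauge (array([654.7, 182. ]), array([51.6, 59.7]), 84.7) 0.053324171410695155
red [281.5 320. ] 2 [0.65175847 0.18086573 0.04897531]
```

View pics/c2.png

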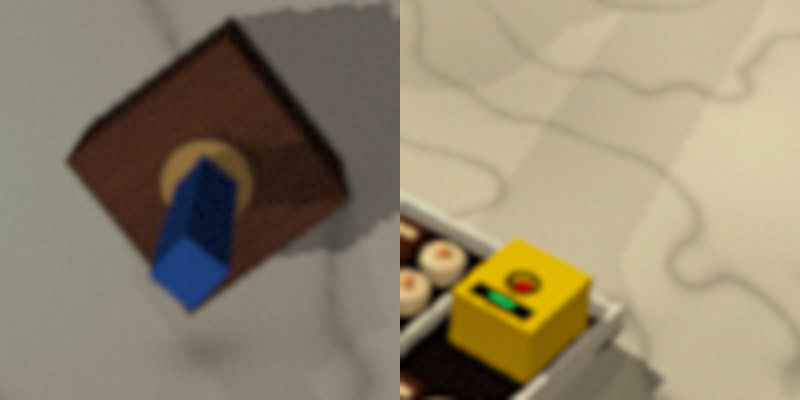

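The crop shows the handle top quad clearly and the red button in its well on the gauge, at scene pixel (320.5,281). Now I'll refine the handle's yaw and top, and the button.

Run:
```python
from h import *
d=load('w2');P=wpts(d);H=hsv(d)
mb=(cv2.inRange(H,(105,120,40),(130,255,255))>0)&(np.hypot(P[...,0]-.435,P[...,1]-.32)<.03)
t=P[mb&(abs(P[...,2]-.132)<.003)];print('top',rect(t),len(t))
t=P[mb];print('all',rect(t),len(t))
# bright top face by value
V=H[...,2];print(np.percentile(V[mb],[10,50,90]))
mt=(mb&(V>110)).astype(np.uint8);c=max(cv2.findContours(mt,0,1)[0],key=cv2.contourArea)[:,0]
print('topray',rect(wplane(d,c,.132)))
s=load('scene0');hs=hsv(s);R=((hs[...,0]<8)|(hs[...,0]>170))&(hs[...,1]>120);R[:275]=0;R[290:]=0;R[:,:312]=0;R[:,330:]=0
q=np.argwhere(R);w=q.mean(0);print(len(q),w,onplane(s,w[::-1],.05))
H2=H;R=((H2[...,0]<8)|(H2[...,0]>170))&(H2[...,1]>120)&(np.hypot(P[...,0]-.653,P[...,1]-.182)<.03)
q=np.argwhere(R);print('wrist red',len(q));
if len(q):print(q.mean(0),wplane(d,q.mean(0)[::-1],.05))
# tray front edge white bar in top view / scene depth: tray extents
Ps=pts(s);m=(Ps[...,2]>.02)&(Ps[...,2]<.06)&(abs(Ps[...,0]-.70)<.17)&(abs(Ps[...,1]-.07)<.18)
k,l,st,ce=cv2.connectedComponentsWithStats(m.astype(np.uint8));i=1+st[1:,4].argmax();print('tray scene',rect(Ps[l==i]),st[i,4])
b=load('top0');Pb=pts(b);m=(Pb[...,2]>.02)&(Pb[...,2]<.06)&(abs(Pb[...,0]-.70)<.17)&(abs(Pb[...,1]-.07)<.18)
k,l,st,ce=cv2.connectedComponentsWithStats(m.astype(np.uint8));i=1+st[1:,4].argmax();print('tray top',rect(Pb[l==i]),st[i,4])
```

```text
top (array([432.4, 320.4]), array([13.5, 13.7]), 31.3) 208
all (array([432.3, 320.4]), array([13.6, 13.7]), 30.1) 486
[ 43.  71. 123.]
topray (array([432.6, 319.6]), array([11.9, 11.8]), 29.1)
5 [281.4 320.2] [0.65228783 0.18157873 0.05      ]
wrist red 22
[367.18181818 221.22727273] [[0.65634716 0.18042205 0.05      ]]
tray scene (array([710.8,  62.3]), array([304.4, 222.6]), 83.9) 8250
tray top (array([711.5,  62.2]), array([300.9, 232.7]), 84.1) 3941
```

The handle measures a 13.6 mm square centred at (432.4, 320.3) mm, yaw about 30°, top at 132 mm, which matches the text. I'll align with it.

apply_moves --series '[[[-0.022,-0.0216,0],[0,0,0]],[[0,0,0],[0,0,8.5]],[[0,0,0],[0,0,8.5]],[[0,0,0],[0,0,8.5]],[[0,0,0],[0,0,8.5]],[[0,0,0],[0,0,8.5]],[[0,0,0.03],[0,0,0]],[[0,0,0],[0,0,0]]]' --hand 0.06

```text
t: 2.0
ee_pos: [0.4275, 0.3219, 0.2014]
tool_rot: [[-0.508, 0.862, -0.007], [0.862, 0.508, -0.003], [0.001, -0.008, -1.0]]
force: [-0.7, 0.1, -0.2]
opening: 0.0597
gripper_force: 0.0
```

apply_moves --series '[[[0,0,0.03],[0,0,0]],[[0,0,0],[0,0,0]],[[0,0,0],[0,0,0]]]'

```text
t: 2.3
ee_pos: [0.43, 0.3226, 0.1758]
tool_rot: [[-0.507, 0.862, -0.001], [0.862, 0.507, -0.0], [0.0, -0.001, -1.0]]
force: [0.3, -0.3, 0.3]
opening: 0.06
gripper_force: 0.0
```

apply_moves --series '[[[-0.0032,0.0009,0],[0,0,0]],[[0,0,0.03],[0,0,0]],[[0,0,0.03],[0,0,0]],[[0,0,0.03],[0,0,0]],[[0,0,0],[0,0,0]],[[0,0,0],[0,0,0]]]'

```text
t: 2.9
ee_pos: [0.4337, 0.3203, 0.0868]
tool_rot: [[-0.507, 0.862, 0.001], [0.862, 0.507, 0.001], [-0.0, 0.001, -1.0]]
force: [-0.1, -0.6, 1.2]
opening: 0.06
gripper_force: 0.0
```

apply_moves --series '[[[0,0,0],[0,0,0]],[[0,0,0],[0,0,0]],[[0,0,0],[0,0,0]],[[0,0,0],[0,0,0]],[[0,0,0],[0,0,0]],[[0,0,0],[0,0,0]]]' --hand 0.0

```text
t: 3.5
ee_pos: [0.4329, 0.32, 0.0855]
tool_rot: [[-0.507, 0.862, 0.0], [0.862, 0.507, 0.0], [-0.0, 0.0, -1.0]]
force: [0.1, 0.5, 0.2]
opening: 0.0157
gripper_force: 0.0
```

apply_moves --series '[[[0,0,0],[0,0,0]],[[0,0,0],[0,0,0]],[[0,0,0],[0,0,0]]]'

```text
t: 3.8
ee_pos: [0.4329, 0.32, 0.0855]
tool_rot: [[-0.507, 0.862, -0.0], [0.862, 0.507, -0.0], [0.0, -0.0, -1.0]]
force: [-0.9, -1.3, 1.2]
opening: 0.0138
gripper_force: 30.0
```

Gripped: the opening is 13.8 mm and the force 30 N. I'll lift, go near the gauge and look.

apply_moves --series '[[[0,0,-0.03],[0,0,0]],[[0,0,-0.03],[0,0,0]],[[0,0,-0.03],[0,0,0]],[[-0.03,0.02,0],[0,0,0]],[[-0.03,0.02,0],[0,0,0]],[[-0.03,0.02,0],[0,0,0]],[[-0.03,0.02,0],[0,0,0]],[[-0.03,0.02,0],[0,0,0]],[[-0.03,0.02,0],[0,0,0]],[[0,0,0],[0,0,0]]]'

```text
t: 4.8
ee_pos: [0.6304, 0.2231, 0.1748]
tool_rot: [[-0.503, 0.864, 0.001], [0.864, 0.503, -0.001], [-0.001, 0.0, -1.0]]
force: [-0.4, 0.4, -0.7]
opening: 0.0138
gripper_force: 30.0
```

apply_moves --series '[[[0,0,0],[0,0,0]],[[0,0,0],[0,0,0]],[[0,0,0],[0,0,0]]]'

```text
t: 5.1
ee_pos: [0.6265, 0.2264, 0.1754]
tool_rot: [[-0.508, 0.862, -0.0], [0.862, 0.508, -0.0], [0.0, -0.0, -1.0]]
force: [-0.6, 0.0, 0.4]
opening: 0.0134
gripper_force: 30.0
```

Run:
```python
from h import *
d=grab('wrist','w3');s=grab('scene','s3');print(read_state()['ee_pos'])
cv2.imwrite('pics/c3.png',np.hstack([d['img'],cv2.resize(s['img'][170:310,270:390],(360,420),interpolation=2)])[:,:,::-1][:,:,:] if 0 else np.hstack([d['img'][100:420,100:500],cv2.resize(s['img'][170:330,280:440],(320,320),interpolation=2)])[:,:,::-1])
P=wpts(d);H=hsv(d)
y=(cv2.inRange(H,(22,130,50),(34,255,255))>0)&(abs(P[...,2]-.054)<.004);print('gauge',rect(P[y]),np.median(P[y][:,2]),y.sum())
R=((H[...,0]<8)|(H[...,0]>170))&(H[...,1]>120)&(np.hypot(P[...,0]-.653,P[...,1]-.182)<.015)
q=np.argwhere(R);print('red',len(q),q.mean(0),rect(P[R]),np.median(P[R][:,2]),wplane(d,q.mean(0)[::-1],.05))
```

```text
[0.62679348 0.2262841  0.17563445]
gauge (array([654.4, 196.3]), array([61.5, 11.8]), 18.8) 0.05318973211045547 41
red 0 [nan nan] (array([0., 0.]), array([0., 0.]), 0.0) nan [[nan nan nan]]<stdin>:7: RuntimeWarning: Mean of empty slice.
  ret = um.true_divide(
  return _methods._mean(a, axis=axis, dtype=dtype,
  ret = ret.dtype.type(ret / rcount)
```

View pics/c3.png

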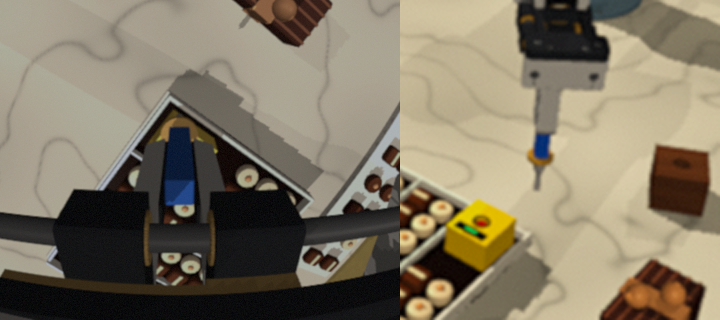

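The scene crop shows the stylus tip at about scene pixel (348.5,265), the gauge with its button at (320,281), and the holder's empty hole at (420,251). In the wrist view the stylus hides the button. I'll check the tip's offset in the hand using the scene camera.

Run:
```python
from h import *
s=load('s3');ee=np.array([.6268,.2263,.1756]);tip=ee-[0,0,.0755]
c=s['R']@tip+s['t'];print('pred tip px',(s['mtx']@c/c[2])[:2])
P=pts(s);m=(np.hypot(P[...,0]-.627,P[...,1]-.226)<.02)&(P[...,2]<.17)&(P[...,2]>.08)
for lo in np.arange(.09,.17,.01):
    q=P[m&(P[...,2]>=lo)&(P[...,2]<lo+.01)]
    if len(q):print(lo.round(2),len(q),q.mean(0).round(4))
q=np.argwhere(m);print('lowest px',q[q[:,0].argmax()],P[m][:,2].min())
hs=hsv(s);print(hs[262:270,344:353,2])
k=(hs[...,0]<8)|(hs[...,0]>170);k&=hs[...,1]>110;k[:274]=0;k[290:]=0;k[:,:310]=0;k[:,332:]=0;print(np.argwhere(k).tolist());
y=(cv2.inRange(hs,(20,130,60),(34,255,255))>0)&(P[...,2]>.0505)&(P[...,2]<.06)&(np.hypot(P[...,0]-.654,P[...,1]-.182)<.05);print('gauge',rect(P[y]))
# hole in gauge top: non-yellow inside top face, well rim at z=.054
g=cv2.morphologyEx(y.astype(np.uint8),3,np.ones((15,15)))&(~y).astype(np.uint8);kk,l,st,ce=cv2.connectedComponentsWithStats(g)
for i in range(1,kk):print(st[i],ce[i].round(1),onplane(s,ce[i],.054).round(4))
```

```text
pred tip px [347.04615679 264.23151041]
0.09 1 [0.6285 0.2271 0.0996]
0.1 11 [0.6287 0.2276 0.1052]
0.11 11 [0.6289 0.228  0.1149]
0.12 14 [0.6307 0.2284 0.126 ]
0.13 13 [0.6318 0.2295 0.1339]
0.14 76 [0.6321 0.2287 0.1444]
0.15 29 [0.6322 0.2294 0.1547]
0.16 34 [0.6332 0.2295 0.1647]
lowest px [265 347] 0.09959668855336108
[[215 207 180 134 109 125 170 201 202]
 [213 205 176 130 111 134 180 200 204]
 [210 202 176 138 124 148 183 201 203]
 [204 201 188 173 165 173 192 200 201]
 [203 202 202 198 198 198 199 201 199]
 [203 203 203 203 202 202 202 200 200]
 [203 202 202 202 200 201 201 200 199]
 [201 202 201 202 200 199 201 202 201]]
[[281, 319], [281, 320], [281, 321], [282, 320], [282, 321]]
gauge (array([654.9, 181.3]), array([52.3, 58.5]), 82.7)
[322 277   1   1   1] [322. 277.] [0.6421 0.1799 0.054 ]
[332 277   1   1   1] [332. 277.] [0.6301 0.1974 0.054 ]
[317 279   7   5  23] [320.  281.1] [0.6559 0.1828 0.054 ]
[335 279   1   1   1] [335. 279.] [0.6322 0.2056 0.054 ]
[309 282  13   7  33] [315.1 284.8] [0.6714 0.1801 0.054 ]
[325 283   1   1   1] [325. 283.] [0.655  0.1943 0.054 ]
```

apply_moves --series '[[[-0.0266,0.0009,0],[0,0,0]],[[-0.0266,0.0009,0],[0,0,0]],[[0,0,0.015],[0,0,0]],[[0,0,0.015],[0,0,0]],[[0,0,0],[0,0,0]],[[0,0,0],[0,0,0]],[[0,0,0],[0,0,0]]]'

```text
t: 5.9
ee_pos: [0.6559, 0.1815, 0.1458]
tool_rot: [[-0.507, 0.862, 0.0], [0.862, 0.507, 0.0], [-0.0, 0.0, -1.0]]
force: [-0.1, -0.4, -0.8]
opening: 0.0134
gripper_force: 30.0
```

Run:
```python
from h import *
d=grab('wrist','w4');s=grab('scene','s4');b=grab('top','t4');print(read_state()['ee_pos'])
f=lambda im,r,c,h:cv2.resize(im[r-h:r+h,c-h:c+h],(390,390),interpolation=2)
cv2.imwrite('pics/c4.png',np.hstack([f(s['img'],275,320,30),f(d['img'],250,279,60)])[:,:,::-1])
```

```text
[0.65631781 0.1810141  0.14622387]
```

View pics/c4.png

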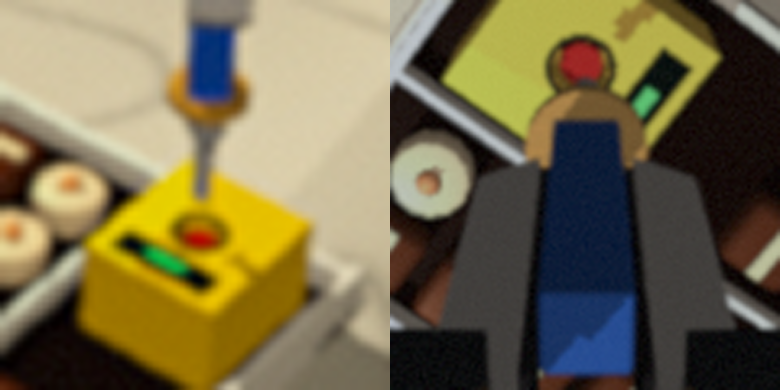

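The scene crop shows the tip at (321.2,275.0) and the well rim centre at (321.2,280.4). The wrist crop shows the rim at (277.5,210). I'll compute both.

Run:
```python
from h import *
s=load('s4');d=load('w4');ee=np.array([.6563,.1810,.0707])
pj=lambda X:(lambda c:(s['mtx']@c/c[2])[:2])(s['R']@X+s['t'])
print('pred tip',pj(ee),'below at .054',pj(ee*[1,1,0]+[0,0,.054]))
print('scene rim',onplane(s,(320.7,279.9),.054),'scene tip',onplane(s,(320.7,274.6),.0707))
P=wpts(d);H=hsv(d)
R=((H[...,0]<8)|(H[...,0]>170))&(H[...,1]>110)&(np.hypot(P[...,0]-.655,P[...,1]-.182)<.012)
q=np.argwhere(R);w=q.mean(0)[::-1];print('wrist red',len(q),w,wplane(d,w,.05),rect(P[R]),np.median(P[R][:,2]))
print('wrist rim',wplane(d,(277.2,209.7),.054))
y=(cv2.inRange(H,(20,130,50),(36,255,255))>0)&(abs(P[...,2]-.054)<.003)&(np.hypot(P[...,0]-.654,P[...,1]-.182)<.06);print('gauge',rect(P[y]),y.sum())
```

```text
pred tip [319.5757983  274.82817515] below at .054 [319.12141518 280.91690726]
scene rim [0.65165808 0.18215895 0.054     ] scene tip [0.65435643 0.18256663 0.0707    ]
wrist red 138 [277.98550725 213.29710145] [[0.65751764 0.1778973  0.05      ]] (array([655.7, 182.2]), array([15.4, 13.3]), 27.8) 0.05004385728737473
wrist rim [[0.65468288 0.18138689 0.054     ]]
gauge (array([655. , 180.8]), array([50.2, 55.8]), 84.3) 2343
```

apply_moves --series '[[[0.0009,-0.0016,0],[0,0,0]],[[0,0,0.01],[0,0,0]],[[0,0,0.008],[0,0,0]],[[0,0,0],[0,0,0]],[[0,0,0],[0,0,0]]]'

```text
t: 6.55
ee_pos: [0.6539, 0.1805, 0.1268]
tool_rot: [[-0.507, 0.862, -0.001], [0.862, 0.507, -0.0], [0.0, -0.001, -1.0]]
force: [-0.3, -0.6, -1.1]
opening: 0.0141
gripper_force: 30.0
```

apply_moves --series '[[[0,0,0.003],[0,0,0]],[[0,0,0.002],[0,0,0]],[[0,0,0],[0,0,0]],[[0,0,0],[0,0,0]]]'

```text
t: 6.95
ee_pos: [0.6547, 0.1806, 0.1231]
tool_rot: [[-0.507, 0.862, 0.001], [0.862, 0.507, 0.0], [-0.001, 0.001, -1.0]]
force: [1.3, 0.5, 2.9]
opening: 0.0135
gripper_force: 30.0
```

The force matches the button spring at half travel. I'll continue.

apply_moves --series '[[[0,0,0.0015],[0,0,0]],[[0,0,0.0015],[0,0,0]],[[0,0,0],[0,0,0]],[[0,0,0],[0,0,0]]]'

```text
t: 7.35
ee_pos: [0.6547, 0.1807, 0.1203]
tool_rot: [[-0.507, 0.862, 0.001], [0.862, 0.507, 0.0], [-0.0, 0.001, -1.0]]
force: [-1.3, 0.6, 5.5]
opening: 0.014
gripper_force: 30.0
```

apply_moves --series '[[[0,0,0.001],[0,0,0]],[[0,0,0],[0,0,0]],[[0,0,0],[0,0,0]]]'

```text
t: 7.65
ee_pos: [0.6547, 0.1806, 0.1202]
tool_rot: [[-0.507, 0.862, 0.001], [0.862, 0.507, -0.0], [-0.001, 0.001, -1.0]]
force: [-2.8, -1.8, 9.5]
opening: 0.0137
gripper_force: 30.0
```

The button bottomed out: travel stopped and the force rose to 9.5 N. Next I'll retract and return to the holder.

apply_moves --series '[[[0,0,-0.015],[0,0,0]],[[0,0,-0.02],[0,0,0]],[[0,0,-0.025],[0,0,0]],[[0.03,-0.0155,0],[0,0,0]],[[0.03,-0.0155,0],[0,0,0]],[[0.03,-0.0155,0],[0,0,0]],[[0.03,-0.0155,0],[0,0,0]],[[0.03,-0.0155,0],[0,0,0]],[[0.03,-0.0155,0],[0,0,0]],[[0.03,-0.0155,0],[0,0,0]]]'

```text
t: 8.65
ee_pos: [0.4527, 0.3071, 0.1783]
tool_rot: [[-0.506, 0.862, -0.001], [0.862, 0.506, -0.0], [0.0, -0.001, -1.0]]
force: [-0.0, 0.6, -0.3]
opening: 0.0139
gripper_force: 30.0
```

apply_moves --series '[[[0.0224,-0.0119,0],[0,0,0]],[[0,0,0],[0,0,0]],[[0,0,0],[0,0,0]],[[0,0,0],[0,0,0]]]'

```text
t: 9.05
ee_pos: [0.4335, 0.3195, 0.1785]
tool_rot: [[-0.506, 0.863, 0.0], [0.863, 0.506, -0.0], [-0.0, 0.0, -1.0]]
force: [0.9, -0.4, -0.5]
opening: 0.0138
gripper_force: 30.0
```

Run:
```python
from h import *
s=grab('scene','s5');e=np.array(read_state()['ee_pos']);print(e)
pj=lambda X:(lambda c:(s['mtx']@c/c[2])[:2])(s['R']@X+s['t'])
print('pred tip',pj(e-[0,0,.0755]),'hole pred',pj(np.array([.4335,.320,.05])))
P=pts(s);hs=hsv(s)
m=(np.hypot(P[...,0]-e[0],P[...,1]-e[1])<.02)&(P[...,2]<.14)&(P[...,2]>.06)
q=np.argwhere(m);print('lowest',q[q[:,0].argmax()],P[m][:,2].min())
t=m&(P[...,2]<.113);print('tip xy surf',P[t].mean(0).round(4))
w=(P[...,2]>.046)&(P[...,2]<.054)&(np.hypot(P[...,0]-.4335,P[...,1]-.32)<.045);print('holder',rect(P[w]))
cv2.imwrite('pics/c5.png',cv2.resize(s['img'][205:275,385:455],(560,560),interpolation=2)[:,:,::-1])
```

```text
[0.43359685 0.31938045 0.17847151]
pred tip [423.98823281 232.59255269] hole pred [419.9874296  251.46308356]
lowest [233 423] 0.10321720209951474
tip xy surf [0.4359 0.3204 0.1073]
holder (array([433.1, 320.7]), array([65.1, 59.7]), 20.5)
```

View pics/c5.png

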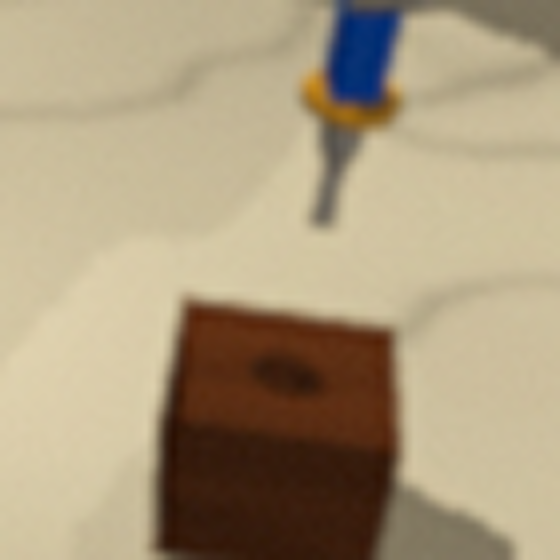

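The tip is at (424.8,232.6) and the hole at (420.4,251.2). Both are within 1 px of their predictions, so it is aligned. I'll lower it.

apply_moves --series '[[[0,0,0.02],[0,0,0]],[[0,0,0.02],[0,0,0]],[[0,0,0.015],[0,0,0]],[[0,0,0.015],[0,0,0]],[[0,0,0.012],[0,0,0]],[[0,0,0.006],[0,0,0]],[[0,0,0],[0,0,0]],[[0,0,0],[0,0,0]]]'

```text
t: 9.9
ee_pos: [0.4331, 0.3202, 0.091]
tool_rot: [[-0.507, 0.862, 0.001], [0.862, 0.507, 0.0], [-0.0, 0.001, -1.0]]
force: [0.1, 0.1, 0.1]
opening: 0.0139
gripper_force: 30.0
```

apply_moves --series '[[[0,0,0.003],[0,0,0]],[[0,0,0.0025],[0,0,0]],[[0,0,0],[0,0,0]],[[0,0,0],[0,0,0]]]'

```text
t: 10.3
ee_pos: [0.4331, 0.3202, 0.0855]
tool_rot: [[-0.507, 0.862, 0.001], [0.862, 0.507, 0.001], [-0.0, 0.001, -1.0]]
force: [0.3, -0.3, 1.6]
opening: 0.014
gripper_force: 30.0
```

apply_moves --series '[[[0,0,0],[0,0,0]],[[0,0,0],[0,0,0]],[[0,0,0],[0,0,0]],[[0,0,0],[0,0,0]],[[0,0,0],[0,0,0]]]' --hand 0.06

```text
t: 10.8
ee_pos: [0.4326, 0.3199, 0.0849]
tool_rot: [[-0.507, 0.862, -0.0], [0.862, 0.507, -0.0], [-0.0, -0.0, -1.0]]
force: [-0.5, -0.2, 0.0]
opening: 0.0505
gripper_force: 0.0
```

Released. I'll rise, check the stylus later by camera, and head to the wedge.

apply_moves --series '[[[0,0,-0.035],[0,0,0]],[[0,0,-0.05],[0,0,0]],[[0,0,-0.05],[0,0,0]],[[-0.0355,-0.022,0],[0,0,0]],[[-0.0355,-0.022,0],[0,0,0]],[[-0.0355,-0.022,0],[0,0,0]],[[-0.0355,-0.022,0],[0,0,0]],[[-0.0355,-0.022,0],[0,0,0]],[[-0.0355,-0.022,0],[0,0,0]],[[-0.0355,-0.022,0],[0,0,0]]]'

```text
t: 11.8
ee_pos: [0.4254, 0.0262, 0.2201]
tool_rot: [[-0.507, 0.862, 0.001], [0.862, 0.507, -0.0], [-0.0, 0.001, -1.0]]
force: [0.9, 0.5, 0.5]
opening: 0.0602
gripper_force: 0.0
```

apply_moves --series '[[[-0.0355,-0.022,0],[0,0,0]],[[-0.0355,-0.022,0],[0,0,0]],[[-0.0355,-0.022,0],[0,0,0]],[[-0.0355,-0.022,0],[0,0,0]],[[0,0,0],[0,0,8.5]],[[0,0,0],[0,0,8.5]],[[0,0,0],[0,0,8.5]],[[0,0,0],[0,0,8.5]],[[0,0,0],[0,0,8.5]],[[0,0,0],[0,0,8.5]]]' --hand 0.07

```text
t: 12.8
ee_pos: [0.4218, -0.1393, 0.2199]
tool_rot: [[0.357, 0.934, 0.0], [0.934, -0.357, -0.0], [0.0, 0.0, -1.0]]
force: [-0.7, -0.7, -0.0]
opening: 0.07
gripper_force: 0.0
```

apply_moves --series '[[[0,0,0],[0,0,8.5]],[[0,0,0],[0,0,8.5]],[[0,0,0],[0,0,8.5]],[[0,0,0],[0,0,8.5]],[[0,0,0],[0,0,4]],[[0,0,0],[0,0,0]],[[0,0,0],[0,0,0]],[[0,0,0],[0,0,0]]]'

```text
t: 13.6
ee_pos: [0.4218, -0.1393, 0.2199]
tool_rot: [[0.853, 0.522, -0.0], [0.522, -0.853, -0.0], [-0.0, -0.0, -1.0]]
force: [-0.3, -0.1, -0.6]
opening: 0.07
gripper_force: 0.0
```

Run:
```python
from h import *
d=grab('wrist','w6');s=grab('scene','s6');b=grab('top','t6');st=read_state();print(st['t'],st['ee_pos'],np.round(st['joints'],2))
def wedge(P,H,n):
    m=(cv2.inRange(H,(3,130,50),(17,255,255))>0)&(np.hypot(P[...,0]-.45,P[...,1]+.317)<.08)&(P[...,2]<.075)&(P[...,2]>-.005)
    q=P[m];print(n,'all',rect(q),len(q));t=q[q[:,2]>.06];print('  grip top',rect(t),len(t),np.median(t[:,2]));r=q[(q[:,2]<.03)];print('  ramp',rect(r),len(r))
wedge(wpts(d),hsv(d),'wrist');wedge(pts(s),hsv(s),'scene');wedge(pts(b),hsv(b),'top')
P=pts(s);hs=hsv(s);ms=(cv2.inRange(hs,(105,150,60),(130,255,255))>0)&(np.hypot(P[...,0]-.433,P[...,1]-.32)<.05);print('stylus',rect(P[ms]),P[ms][:,2].min(),P[ms][:,2].max())
```

```text
13.75 [ 0.42185255 -0.13932779  0.21996395] [-0.58 -0.28  2.05  0.    1.37  0.45]
wrist all (array([ 452.3, -318.1]), array([114. ,  31.2]), 28.9) 2141
  grip top (array([ 413., -339.]), array([24.7, 29.2]), 30.2) 94 0.06309336637727414
  ramp (array([ 452.7, -317.9]), array([113.3,  31.2]), 29.4) 1710
scene all (array([ 452. , -316.7]), array([122.6,  30.9]), 29.4) 429
  grip top (array([ 412. , -338.3]), array([31.7, 28.6]), 30.0) 51 0.06320776420290829
  ramp (array([ 453.1, -316. ]), array([120. ,  30.9]), 29.4) 285
top all (array([ 450.8, -317.5]), array([112.9,  30.2]), 29.1) 325
  grip top (array([ 411.4, -339.7]), array([22. , 29.1]), 27.3) 67 0.06513986154645265
  ramp (array([ 451.6, -317.1]), array([111.1,  30.2]), 29.1) 241
stylus (array([438.3, 323.2]), array([11.9, 14.4]), 36.2) 0.05735946954562373 0.13368200898558816
```

View pics/w6.png

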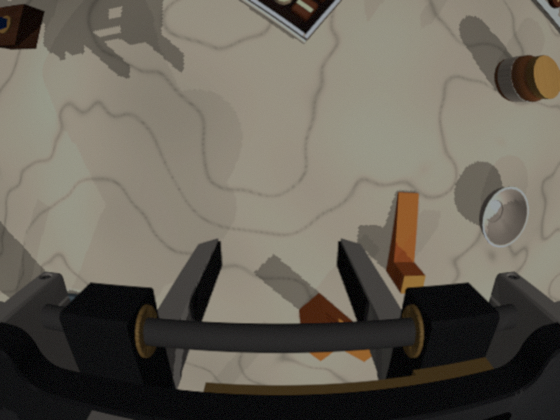

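The wrist view shows the wedge at (405,240), with its thin end up at (407,193), and the bowl at (505,215) clear of the path. Three views agree: centre (452,-317.5) mm, yaw 29.2°, grip (412.5,-339) mm. The stylus stands in its holder with its top at 133 mm. Next I'll grasp the wedge.

apply_moves --series '[[[-0.0225,0.033,0],[0,0,0]],[[-0.0225,0.033,0],[0,0,0]],[[-0.0225,0.033,0],[0,0,0]],[[-0.0225,0.033,0],[0,0,0]],[[-0.0225,0.033,0],[0,0,0]],[[0,0,0.04],[0,0,2.3]],[[0,0,0.04],[0,0,0]],[[0,0,0],[0,0,0]],[[0,0,0],[0,0,0]],[[0,0,0],[0,0,0]]]'

```text
t: 14.75
ee_pos: [0.4131, -0.3398, 0.1425]
tool_rot: [[0.873, 0.487, 0.003], [0.487, -0.873, -0.003], [0.001, 0.004, -1.0]]
force: [0.6, -0.5, 0.2]
opening: 0.0702
gripper_force: 0.0
```

apply_moves --series '[[[0,0,0.04],[0,0,0]],[[0,0,0.04],[0,0,0]],[[0,0,0.025],[0,0,0]],[[0,0,0.015],[0,0,0]],[[0,0,0],[0,0,0]],[[0,0,0],[0,0,0]],[[0,0,0],[0,0,0]]]'

```text
t: 15.45
ee_pos: [0.4132, -0.3402, 0.0222]
tool_rot: [[0.873, 0.487, 0.003], [0.487, -0.873, -0.003], [0.001, 0.004, -1.0]]
force: [0.6, -0.9, 0.3]
opening: 0.0699
gripper_force: 0.0
```

apply_moves --series '[[[0,0,0],[0,0,0]],[[0,0,0],[0,0,0]],[[0,0,0],[0,0,0]],[[0,0,0],[0,0,0]],[[0,0,0],[0,0,0]],[[0,0,0],[0,0,0]],[[0,0,0],[0,0,0]]]' --hand 0.0

```text
t: 16.15
ee_pos: [0.4119, -0.3388, 0.02]
tool_rot: [[0.873, 0.487, 0.0], [0.487, -0.873, -0.0], [-0.0, 0.0, -1.0]]
force: [0.3, -0.9, 0.2]
opening: 0.0299
gripper_force: 29.9
```

Gripped at 29.9 mm opening with 30 N. I'll slide it along the counter to a spot in front of the tray, then turn it square.

apply_moves --series '[[[0.01,-0.015,0],[0,0,0]],[[0.02,-0.03,0],[0,0,0]],[[0.02,-0.03,0],[0,0,0]],[[0.02,-0.03,0],[0,0,0]],[[0.02,-0.03,0],[0,0,0]],[[0.02,-0.03,0],[0,0,0]],[[0.02,-0.03,0],[0,0,0]],[[0.02,-0.03,0],[0,0,0]],[[0.02,-0.03,0],[0,0,0]],[[0.02,-0.03,0],[0,0,0]]]'

```text
t: 17.15
ee_pos: [0.4383, 0.005, 0.0199]
tool_rot: [[0.873, 0.487, -0.0], [0.487, -0.873, 0.0], [-0.0, -0.0, -1.0]]
force: [0.3, -1.0, -0.0]
opening: 0.03
gripper_force: 29.9
```

apply_moves --series '[[[0.02,-0.03,0],[0,0,0]],[[0.02,-0.03,0],[0,0,0]],[[0.003,-0.016,0],[0,0,0]],[[0,0,0],[0,0,7]],[[0,0,0],[0,0,7]],[[0,0,0],[0,0,7]],[[0,0,0],[0,0,7]],[[0,0,0],[0,0,7]],[[0,0,0],[0,0,0]],[[0,0,0],[0,0,0]]]'

```text
t: 18.15
ee_pos: [0.439, 0.0906, 0.0199]
tool_rot: [[0.995, -0.099, -0.001], [-0.099, -0.995, 0.0], [-0.001, -0.0, -1.0]]
force: [-2.3, 1.0, 2.9]
opening: 0.0299
gripper_force: 29.9
```

Run:
```python
from h import *
d=grab('wrist','w7');s=grab('scene','s7');b=grab('top','t7');st=read_state();e=np.array(st['ee_pos']);R=np.array(st['tool_rot']);print(st['t'],e,R[:,0].round(4),st['force'])
for n,P,H in(('wrist',wpts(d),hsv(d)),('scene',pts(s),hsv(s)),('top',pts(b),hsv(b))):
    m=(cv2.inRange(H,(3,130,50),(17,255,255))>0)&(np.hypot(P[...,0]-.485,P[...,1]-.086)<.08)&(P[...,2]<.075)&(P[...,2]>-.005)
    q=P[m];print(n,'wedge',rect(q) if len(q) else 0,len(q))
    m=(P[...,2]>.016)&(P[...,2]<.065)&(abs(P[...,0]-.71)<.145)&(abs(P[...,1]-.062)<.18)
    k,l,stt,ce=cv2.connectedComponentsWithStats(m.astype(np.uint8));i=1+stt[1:,4].argmax();q=P[l==i];print('  tray',rect(q),len(q))
    # front rim: per-y-bin min x in tray frame
    a=np.deg2rad(-5.9);ex=np.array([np.cos(a),np.sin(a)]);ey=np.array([-ex[1],ex[0]]);c=np.array([.711,.0623])
    w=np.c_[(q[:,:2]-c)@ex,(q[:,:2]-c)@ey];fx=[];fy=[]
    for y in np.arange(-.13,.131,.01):
        k=w[abs(w[:,1]-y)<.005]
        if len(k)>3:fx.append(k[:,0].min());fy.append(y)
    if len(fx)>5:
        f=np.polyfit(fy,fx,1);print('  front x',f[1].round(4),'extra yaw deg',-np.rad2deg(f[0]).round(2),'y range',w[:,1].min().round(4),w[:,1].max().round(4),'resid',np.std(np.array(fx)-np.polyval(f,fy)).round(4))
```

```text
18.3 [0.43923805 0.09035669 0.019946  ] [ 9.949e-01 -1.006e-01 -6.000e-04] [-1.78434585  0.66544682  2.55234498]
wrist wedge (array([483.2,  85.5]), array([ 32.2, 115.2]), 83.6) 12695
  tray (array([588.3, -46.3]), array([60.9, 13. ]), 89.9) 892
scene wedge (array([483.8,  83.4]), array([ 49.5, 115.8]), 89.3) 663
  tray (array([714.4,  62.9]), array([302.5, 234.3]), 84.0) 10453
  front x -0.1061 extra yaw deg -3.66 y range -0.1504 0.1523 resid 0.0101
top wedge (array([536.8,  86.4]), array([10.2,  1.6]), 89.2) 4
  tray (array([712.2,  62.3]), array([300.7, 235. ]), 83.9) 5266
  front x -0.1144 extra yaw deg -0.04 y range -0.1505 0.1506 resid 0.0011
```

The wedge's line passes the tray's middle within 1 mm and is square to 0.2°. Predicted advance: contact at about 100 mm, 4 mm lift at about 117 mm. I'll advance 90 mm first.

apply_moves --series '[[[0.015,0,0],[0,0,0.2]],[[0.015,0,0],[0,0,0]],[[0.015,0,0],[0,0,0]],[[0.015,0,0],[0,0,0]],[[0.015,0,0],[0,0,0]],[[0.015,0,0],[0,0,0]],[[0,0,0],[0,0,0]],[[0,0,0],[0,0,0]],[[0,0,0],[0,0,0]]]'

```text
t: 19.2
ee_pos: [0.5285, 0.0806, 0.0197]
tool_rot: [[0.994, -0.105, -0.0], [-0.105, -0.994, -0.0], [-0.0, 0.0, -1.0]]
force: [0.6, 0.3, -0.7]
opening: 0.0298
gripper_force: 30.0
```

```bash
cat > m.py <<'E'
from h import *
import sys
n=sys.argv[1];s=grab('scene',n);w=grab('wrist',n+'w');st=read_state();print(st['t'],np.round(st['ee_pos'],4),np.round(st['force'],2))
a=np.deg2rad(-5.9);ex=np.array([np.cos(a),np.sin(a)]);ey=np.array([-ex[1],ex[0]]);c=np.array([.7115,.0623])
P=pts(s);W=np.concatenate([(P[...,:2]-c)@np.c_[ex,ey],P[...,2:]],-1)
# gauge top height, fitted tray-fixed tops
H=hsv(s);y=(cv2.inRange(H,(20,130,60),(34,255,255))>0)&(abs(W[...,0]+.068)<.02)&(abs(W[...,1]-.12)<.02)&(W[...,2]>.048);print('gauge top z',np.mean(W[y][:,2]),y.sum())
wh=(H[...,1]<60)&(H[...,2]>120)&(W[...,2]>.02)&(W[...,2]<.06)&(abs(W[...,1])<.12)
for lo,hi in((-.118,-.10),(.10,.118)):
    k=wh&(W[...,0]>lo)&(W[...,0]<hi);print('rim',lo,np.percentile(W[k][:,2],[50,90]) if k.any() else 0,k.sum())
g=(abs(W[...,0])<.1)&(abs(W[...,1])<.09)&(W[...,2]>.02)&(W[...,2]<.07);q=W[g]
f=np.linalg.lstsq(np.c_[q[:,0],q[:,1],np.ones(len(q))],q[:,2],rcond=None)[0];print('plane slope deg',np.rad2deg(f[0]).round(3),'lift est mm',(-f[0]*220).round(2),'c',f[2].round(4),len(q))
E
for i in s8; do python3 m.py $i; done
```

```text
19.3 [0.5284 0.0806 0.0197] [-0.23 -0.03 -0.27]
gauge top z 0.053239830169274055 198
rim -0.118 [0.02685063 0.02909071] 215
rim 0.1 [0.02994535 0.03219869] 414
plane slope deg -0.316 lift est mm 1.21 c 0.0289 3980
```

apply_moves --series '[[[0.004,0,0],[0,0,0]],[[0.004,0,0],[0,0,0]],[[0,0,0],[0,0,0]],[[0,0,0],[0,0,0]]]'

```text
t: 19.7
ee_pos: [0.5373, 0.0797, 0.0197]
tool_rot: [[0.994, -0.106, 0.0], [-0.106, -0.994, 0.0], [0.0, -0.0, -1.0]]
force: [1.7, 0.8, -3.0]
opening: 0.0299
gripper_force: 30.0
```

apply_moves --series '[[[0.003,0,0],[0,0,0]],[[0,0,0],[0,0,0]],[[0,0,0],[0,0,0]]]'

```text
t: 20.0
ee_pos: [0.5386, 0.0796, 0.0197]
tool_rot: [[0.994, -0.105, -0.004], [-0.105, -0.994, 0.0], [-0.004, 0.0, -1.0]]
force: [-5.8, 0.5, 4.4]
opening: 0.0299
gripper_force: 30.0
```

apply_moves --series '[[[0.003,0,0],[0,0,0]],[[0,0,0],[0,0,0]],[[0,0,0],[0,0,0]]]'

```text
t: 20.3
ee_pos: [0.5412, 0.0794, 0.0197]
tool_rot: [[0.994, -0.105, -0.005], [-0.105, -0.994, 0.0], [-0.005, 0.0, -1.0]]
force: [-7.7, 0.8, 5.0]
opening: 0.0297
gripper_force: 30.0
```

```bash
python3 m.py s9
```

```text
20.4 [0.5412 0.0794 0.0197] [-6.98  0.88  5.29]
gauge top z 0.05375651947096236 201
rim -0.118 [0.02711575 0.02960121] 231
rim 0.1 [0.02957939 0.03230723] 447
plane slope deg -0.407 lift est mm 1.56 c 0.0291 4057
```

Contact came at about x = 0.538, as predicted, so a 4 mm lift should be near x = 0.555. I'll go on gently.

apply_moves --series '[[[0.003,0,0],[0,0,0]],[[0.003,0,0],[0,0,0]],[[0.003,0,0],[0,0,0]],[[0.002,0,0],[0,0,0]],[[0,0,0],[0,0,0]],[[0,0,0],[0,0,0]]]'

```text
t: 21.0
ee_pos: [0.5521, 0.0783, 0.0197]
tool_rot: [[0.994, -0.105, -0.005], [-0.105, -0.994, 0.0], [-0.005, 0.0, -1.0]]
force: [-7.3, 0.5, 4.7]
opening: 0.0296
gripper_force: 30.0
```

```bash
python3 m.py s10
```

```text
21.1 [0.552  0.0783 0.0196] [-7.42  2.26  5.06]
gauge top z 0.05571131677081507 214
rim -0.118 [0.02981859 0.03236417] 237
rim 0.1 [0.02923766 0.03228193] 470
plane slope deg -0.671 lift est mm 2.58 c 0.0298 4277
```

apply_moves --series '[[[0.002,0,0],[0,0,0]],[[0.0013,0,0],[0,0,0]],[[0,0,0],[0,0,0]],[[0,0,0],[0,0,0]],[[0,0,0],[0,0,0]]]'

```text
t: 21.6
ee_pos: [0.5552, 0.078, 0.0197]
tool_rot: [[0.994, -0.105, -0.005], [-0.105, -0.994, 0.001], [-0.006, 0.0, -1.0]]
force: [-8.7, 1.2, 5.9]
opening: 0.0295
gripper_force: 30.0
```

```bash
python3 m.py s11
python3 - <<'E'
from h import *
s=load('s11');w=load('s11w');b=grab('top');P=wpts(w);H=hsv(w)
m=(cv2.inRange(H,(3,130,50),(17,255,255))>0)&(np.hypot(P[...,0]-.59,P[...,1]-.075)<.1)&(P[...,2]<.075)&(P[...,2]>-.005);q=P[m]
t=q[q[:,2]>.06];print('grip top',rect(t),np.median(t[:,2]) if len(t) else 0);r=q[q[:,2]<.04];print('ramp visible',rect(r))
e=np.array(read_state()['ee_pos'])[:2];ex=np.array([.9947,-.1028]);v=(r[:,:2]-e)@ex
for k in np.arange(.02,.06,.004):
    z=r[abs(v-k)<.002][:,2];print(round(k,3),np.median(z).round(4) if len(z) else None,'exp',round(.024-(k-.0125-.0004)*.2333,4),end=' | ')
for n,d in(('scene',s),('top',b)):
    Q=pts(d)
    for nm,c,r0 in(('jar',(.748,-.33),.06),('bowl',(.53,-.42),.06)):
        k=(np.hypot(Q[...,0]-c[0],Q[...,1]-c[1])<r0)&(Q[...,2]>.02);q0=pts(load(n+'0'));k0=(np.hypot(q0[...,0]-c[0],q0[...,1]-c[1])<r0)&(q0[...,2]>.02);print('\n',n,nm,Q[k].mean(0).round(3),q0[k0].mean(0).round(3))
f=lambda im,r,c,h:cv2.resize(im[r-h:r+h,c-h:c+h],(400,400),interpolation=2)
cv2.imwrite('pics/c11.png',np.hstack([f(s['img'],250,300,100),f(w['img'],210,280,200)])[:,:,::-1])
E
```

```text
21.7 [0.5552 0.078  0.0197] [-8.34  1.62  5.76]
gauge top z 0.05627087084362259 217
rim -0.118 [0.03054225 0.03323521] 224
rim 0.1 [0.02948131 0.03218831] 451
plane slope deg -0.723 lift est mm 2.78 c 0.0299 4391
grip top (array([555. ,  77.9]), array([31.4, 25.9]), 84.1) 0.06497569009248051
ramp visible (array([629.7,  69.7]), array([123.9, 141.2]), 36.7)
0.02 0.0222 exp 0.0223 | 0.024 0.0212 exp 0.0214 | 0.028 0.0203 exp 0.0205 | 0.032 0.0193 exp 0.0195 | 0.036 0.0184 exp 0.0186 | 0.04 0.0176 exp 0.0177 | 0.044 None exp 0.0167 | 0.048 None exp 0.0158 | 0.052 None exp 0.0149 | 0.056 None exp 0.0139 | 
 scene jar [ 0.741 -0.324  0.06 ] [ 0.741 -0.324  0.06 ]

 scene bowl [ 0.544 -0.432  0.03 ] [ 0.543 -0.432  0.03 ]

 top jar [ 0.722 -0.334  0.071] [ 0.722 -0.334  0.071]

 top bowl [ 0.549 -0.433  0.032] [ 0.549 -0.433  0.031]
```

View pics/c11.png

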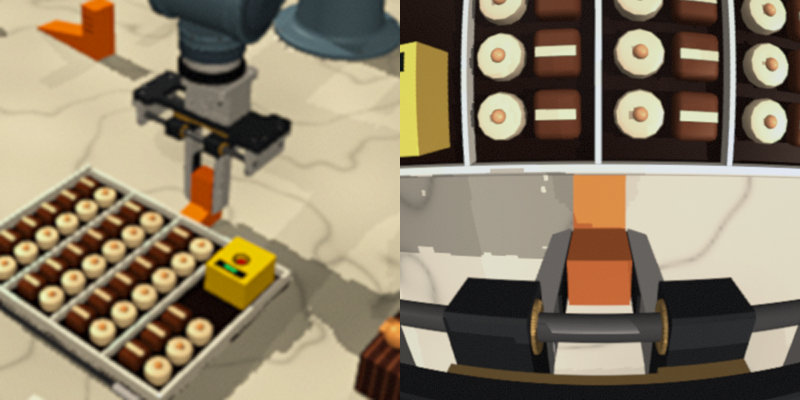

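The picture shows the wedge held flat and square under the middle of the tray's front edge. Lift is 3.7 to 4.1 mm by gauge height, rim height and travel; the jar and bowl haven't moved. Handing in.

```bash
python3 -c "
from plant import sign_off
print(sign_off())"
```

```text
the job is handed in; nothing more can be done
None
```

The job is handed in: the zero button was pressed fully down, the stylus is back in its holder, and the wedge is still held square under the tray's front edge, which is lifted about 4 mm (measured 3.7 to 4.1 mm).

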